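# Seat the scale's pan and hold its recessed calibration button

### The job

The square weighing pan of the bench scale has been put back crooked, with its right-hand edge standing proud: press it down until it is fully home and sits level. Then take the stylus (the tool whose steel point hangs down in the wooden block and which has a plain round-topped handle) out of the block, reach its point through the small round hole at the front right corner of the scale and hold the recessed calibration button fully down. Finish while still gripping the stylus and holding the button down, with nothing touching the pan and all the other things on the table left where they were.

Things in the scene. Friction and masses are not known exactly. Their poses are not given: they have to be found in the camera images.
- scale_top (a point): Centre of the flat top of a white bench scale, 240 mm deep (x) by 190 mm wide (y), 60 mm above the table. x points to its back (away from the robot), y to its left, z up. The front third carries a display and keys, the rest the weighing pan. Heavy; it does not move.
- cal_hole (a point): Centre of the mouth of the round access hole, 10 mm across, 1 mm chamfer, in the scale's flat top near its front right corner, 85 mm in front of and 70 mm to the right of scale_top and level with it. Straight below, 9 mm down, is the black 8.6 mm cap of the calibration button. Axes as scale_top.
- cal (a joint): Travel of the calibration button: 0 up, 0.004 m fully down (it springs back; 2 N starts it, 5 N takes it fully down).
- pan_top (a point): Centre of the upper face of the loose steel weighing pan, 132 x 132 x 5 mm, 400 g; z is its face's normal, x to the scale's back, y to its left. Its four stub feet snap into spring-lipped sockets. Home, it is level and this point is 9 mm above and 40 mm behind scale_top. At the start the right feet stand on their lips: it slopes 0.085 rad, its right edge 11 mm too high.
- pan_right (a point): Point on the pan's upper face, 50 mm to the right (-y) of its middle and 16 mm from its right edge. Pressing down here with about 3 to 8 N snaps the pan home (in the middle it takes 10 N or more); home, this point is 69 mm above the table.
- block_top (a point): Centre of the top of a wooden tool block, 60 mm (x) by 160 mm (y), 60 mm high, fixed. Three 8 mm holes, 56 mm deep, lie on its y axis at -50, 0 and +50 mm; in them stand the stylus, a brush (bristles up) and a palette knife (blade up), in any order.
- stylus_grip (a point): Middle of the stylus's round wooden handle, 12 mm in diameter, its axis is z (upright). The stylus stands on its 16 mm steel ferrule, 50 mm below this point, on the top of the block; the handle's round top is 52 mm above this point. Mass about 40 g.
- stylus_tip (a point): The blunt lower end of the stylus's steel pin, 5 mm in diameter and 45 mm long, 95 mm straight below stylus_grip. Hidden in the block at the start.
- brush_mid (a point): Brush standing in the block, 106 mm tall above it; point 50 mm above the block's top. Not to be disturbed.
- knife_mid (a point): Palette knife standing in the block, 108 mm tall above it; point 50 mm above the block's top. Not to be disturbed.
- pot_a: Lidded colour pot, 58 mm across, 40 mm high; origin at the centre of its underside. Not to be disturbed.
- pot_b: Lidded colour pot, as pot_a. Not to be disturbed.
- pot_c: Lidded colour pot, 64 mm across, 46 mm high; origin underneath. Not to be disturbed.
- pot_d: Lidded colour pot, as pot_a. Not to be disturbed.
- squeeze: Grey squeeze bottle with a white nozzle, 50 mm across, 165 mm tall; origin underneath. Not to be disturbed.
- plates: Two enamelled plates, one on the other, 60 mm square, 12 mm high; origin underneath. Not to be disturbed.
- pan_seat (a point): Where the underside's middle lies when the pan is home: fixed to the scale, 4 mm above and 40 mm behind scale_top.
Mind the look-alikes: they are no part of the job. Of the things like the part that bears pan_top, leave any that is red or yellow; of the rest the larger one is meant.

How it is judged:
By the outcome, as a careful person would: the job done as asked, in the order asked, and still so for the second after the job is handed in, while the arm keeps its last pose, push and grip.
It also fails if it takes over 58 s, if anything falls off the work surface, if the arm or the gripper's body presses on something with over 40 N, if the wrist force passes 120 N, or if a joint passes its speed limit or range.

### The arm

A 7-joint arm with a two-finger parallel gripper is mounted at the origin on the work surface. World frame = base frame: x ahead of the robot, y to its left, z up, the work surface at z = 0. Lengths are in m, angles in rad, forces in N, time in s.
With the tool pointing down it reaches from about 0.425 to 0.8 m from the base axis. Payload 8.3 kg.
Tool frame: the origin (TCP) lies at the very end of the fingers, on their centre line; the grasp point (between the pads) lies 19 mm behind it; z points along the fingers, y is the line along which they close (so a half turn about z gives the same grasp; the last joint's range is limited). The gripper opens to 85 mm and grips with 20 to 120 N. Pads are 22 mm wide; open, the fingers measure 114 mm over their backs; the gripper's body (76 mm by 85 mm) begins 54 mm behind the grasp point. The pads swing forward as they close: fully open they stand 13 mm farther back than shut.
Start: joints at [-1.34, 0.383, 0.016, 1.37, -0.006, 1.388, -0.046], TCP at [0.181, 0.598, 0.209] pointing down, gripper open.
Joint ranges: [-2.95, 2.95], [-0.25, 2.06], [-1.52, 1.56], [0.18, 2.33], [-1.44, 4.58], [0.02, 2.06], [-3.01, 3.01]. Speed limits (rad/s): [2.39, 2.39, 3.01, 3.01, 3.14, 3.14, 3.14].

### API

Orientations are given as [roll, pitch, yaw] about the fixed x, y, z axes, in that order (R = Rz(yaw) Ry(pitch) Rx(roll)).
In Python, from bench import status, vision, r gives the robot as it stands. The module is installed in compiled form; this text tells all that it offers.
- The arm moves only by the tool jog_arm, never from a script. Its argument "deltas" is a list of rows, each an object with "xyz": the shift along the tool's x, y, z in units of 150 mm (1.0 is 150 mm), a list of three; "spin": the turn about the tool's z in units of pi rad (1.0 is pi rad). In form: [{"xyz": [tx, ty, tz], "spin": spin}, ...]. A call has 1 to 5 rows; each row shifts and turns the commanded pose from where the row before left it, along the tool's axes as they then stand; what a row does not reach is not made up. A row lasts 1/8 s, in which the tool goes at most 62.5 mm and 10.7 degrees, less where a joint would pass 70% of its speed; a pose out of reach is approached as far as the arm can. A call with a number of a shift or a turn outside -1 to 1 is refused whole. A call with a gripper value outside its range is refused whole. "jaw" is the closure, from 0 (fully open) to 1 (shut), set as the call begins (left out, the last holds). The fingers move at their own pace and stop on an object; "force" is the grip in N (left out, the last holds). Time passes only in rows, so rows that do not move let the fingers close. It gives the time, the measured TCP pose, the force, the opening and the grip force at its end, in the units of the state.
- status.read_state(): the state, without advancing time (a new reading comes with each control period).
- vision.get_image(name): name is "scene" or "top"; returns (picture, depth): 400x640x3 uint8, blue, green, red; 400x640 float32, m along the optical axis (not along the pixel's ray), 0 where there is no reading.
- vision.camera_params(name): a dict with "K" (3x3 intrinsics, pixels), "extrinsics" (4x4, takes a point from world to camera coordinates). Camera axes: x right, y down, z forward; pixel columns grow to the right and rows downward; lengths in m; the calibration is good to about 2 mm. A picture is of the moment at which its call begins. camera_params takes no time and is no camera call.
- r.job_done(): hands the job in; it is judged then, once.
Trained networks look in the newest picture that a camera, given by its name, has taken for a name from the list of things; names that differ only in an ending like _2 or _b are one class to them, and where a whole thing is asked for, a point or a joint stands for the part that bears it (a point fixed in the world has none). Each returns a list of dicts, best first, with "score" (0 to 1); they miss things now and then, are a little off and sometimes report something else, mostly with a low value. They report only what shows in the picture. A call takes as long as a camera call. They do not tell look-alikes from the thing itself.
- vision.find_in(target, camera): "position" ([column, row] in pixels, amid what is visible of it).
- vision.cut_out(target, camera): "pixels" (400x640 bool, what is visible of it) and "position" ([column, row] in pixels, amid what is visible of it).
The state is a dict: "time": time; "qpos": joint angles; "joint_vel": joint speeds; "joint_torque": joint torques, N m; "tcp_pos": TCP position; "orientation": TCP orientation; "wrist_force": force on the tool from outside, world axes, zero at the start; "wrist_torque": the same for the moment, N m; "gripper_width": finger opening in m; "gripper_force": force on a finger pad.
Only numpy, scipy, OpenCV 4.12 (cv2) and the standard library are available. Lean on these libraries where they do the work, as an engineer would, in place of code of your own. Each camera call takes 0.05 s, during which the arm holds its last target. There are 200 camera calls.

## Working session

There is one attempt and no reset: what is moved stays moved. The work goes in short steps, Python scripts to look and compute and a tool call to move; the robot and the scene stay as the last step left them, time stands still between calls to the robot, and variables do not carry over. Pictures are saved under pics/ and viewed, at most 10 in all, crops included, and the job is handed in when it is done.

Besides the shell and the picture viewer there is one more tool, called as name([rows], argument=value, ...), one row to a line, values as JSON. jog_arm: Moves the arm, as the interface text tells. Its arguments: {"type":"object","properties":{"deltas":{"type":"array","items":{"type":"object","properties":{"xyz":{"type":"array","items":{"type":"number","minimum":-1,"maximum":1}},"spin":{"type":"number","minimum":-1,"maximum":1}}}},"jaw":{"type":"number"},"force":{"type":"number"}},"required":["deltas"]}

```bash
mkdir -p pics; cat > h.py <<'E'
import numpy as np, cv2
from bench import status, vision, r
def P(cam,uv,d):
    p=vision.camera_params(cam);K=np.array(p["K"]);E=np.array(p["extrinsics"])
    uv=np.atleast_2d(uv);d=np.atleast_1d(d)
    c=np.c_[(uv[:,0]-K[0,2])/K[0,0]*d,(uv[:,1]-K[1,2])/K[1,1]*d,d]
    return (c-E[:3,3])@E[:3,:3]
def cloud(cam,dep):
    v,u=np.mgrid[0:400,0:640]
    return P(cam,np.c_[u.ravel(),v.ravel()],dep.ravel()).reshape(400,640,3)
def proj(cam,X):
    p=vision.camera_params(cam);K=np.array(p["K"]);E=np.array(p["extrinsics"])
    c=K@(E[:3,:3]@np.array(X)+E[:3,3]);return c[:2]/c[2]
E
python3 - <<'E'
from h import *
ims={}
for c in("scene","top"):
    im,d=vision.get_image(c);ims[c]=im;np.savez(c,im=im,d=d);C=cloud(c,d)
    for t in("pan_top","scale_top","cal_hole","block_top","stylus_grip","brush_mid","knife_mid","squeeze","pot_a","pot_c","plates"):
        for o in vision.cut_out(t,c)[:4]:
            if o["score"]<.25: continue
            m=o["pixels"]&(d>0); print(c,t,round(o["score"],2),np.round(o["position"]),np.round(np.median(C[m],0),3) if m.any() else 0, np.round(np.percentile(C[m],[2,98],axis=0),3).tolist() if m.any() else 0)
    cv2.imwrite(f"pics/{c}0.png",im)
s=status.read_state();print(s["tcp_pos"],s["orientation"],s["time"])
E
```

```text
scene pan_top 0.87 [228. 256.] [ 0.424 -0.151  0.014] [[0.375, -0.205, 0.012], [0.48, -0.104, 0.016]]
scene pan_top 0.81 [302. 168.] [0.24  0.279 0.019] [[0.142, 0.217, -0.002], [0.306, 0.369, 0.022]]
scene pan_top 0.61 [367. 167.] [0.392 0.418 0.013] [[0.328, 0.374, -0.002], [0.434, 0.489, 0.015]]
scene pan_top 0.56 [369. 200.] [0.577 0.174 0.074] [[0.506, 0.112, 0.067], [0.644, 0.245, 0.08]]
scene scale_top 0.85 [347. 215.] [0.557 0.109 0.058] [[0.42, 0.053, 0.012], [0.67, 0.277, 0.063]]
scene cal_hole 0.9 [344. 216.] [0.554 0.108 0.058] [[0.421, 0.053, 0.014], [0.67, 0.272, 0.063]]
scene block_top 0.96 [260. 297.] [ 0.612 -0.211  0.055] [[0.565, -0.271, 0.002], [0.632, -0.112, 0.061]]
scene stylus_grip 0.72 [237. 281.] [ 0.603 -0.241  0.113] [[0.597, -0.245, 0.062], [0.605, -0.234, 0.16]]
scene stylus_grip 0.39 [271. 242.] [ 0.586 -0.142  0.125] [[0.583, -0.149, 0.063], [0.591, -0.132, 0.166]]
scene brush_mid 0.61 [259. 261.] [ 0.595 -0.192  0.114] [[0.449, -0.196, -0.001], [0.598, -0.1, 0.163]]
scene knife_mid 0.84 [272. 250.] [ 0.586 -0.142  0.108] [[0.43, -0.149, -0.001], [0.59
[... 3040 characters left out ...]
.023, 0.037], [0.435, 0.027, 0.045]]
top pot_c 0.96 [340. 113.] [ 0.754 -0.015  0.047] [[0.727, -0.044, 0.016], [0.784, 0.011, 0.051]]
top pot_c 0.86 [225. 192.] [0.52  0.306 0.042] [[0.497, 0.282, 0.035], [0.543, 0.331, 0.045]]
top pot_c 0.54 [398. 146.] [ 0.663 -0.177  0.041] [[0.639, -0.206, 0.002], [0.692, -0.151, 0.045]]
top pot_c 0.52 [335. 234.] [0.41  0.002 0.041] [[0.386, -0.023, 0.037], [0.435, 0.027, 0.045]]
top plates 0.79 [292. 111.] [0.77  0.121 0.013] [[0.74, 0.089, 0.004], [0.801, 0.151, 0.017]]
top plates 0.61 [268. 173.] [0.569 0.185 0.075] [[0.504, 0.118, 0.068], [0.637, 0.253, 0.082]]
[0.1809489  0.59821244 0.20917374] [-3.14152242e+00 -5.41077271e-05  2.84779700e+00] 1.2
```

View pics/scene0.png

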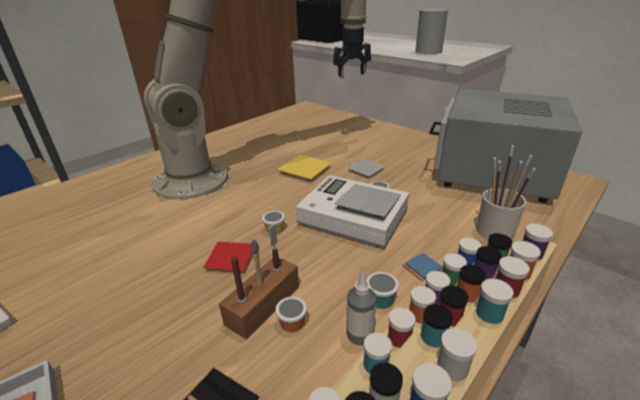

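View pics/top0.png

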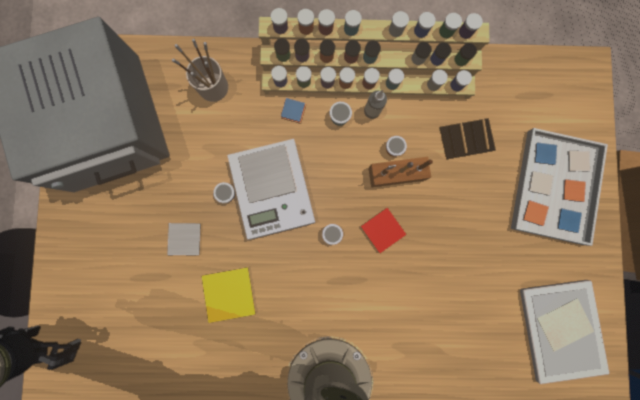

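The image shows these lookalike pans: red (top 384,231), yellow (231,294), a small grey plate (181,239), and the large grey pan on the scale (268,172). The pan on the scale is the one meant, because it is neither red nor yellow and is the larger of the rest. The stylus is probably the dark round-topped tool at scene (237,281). I'll check both in a crop and measure the scale and block.

```bash
python3 - <<'E'
from h import *
from scipy.optimize import minimize
Z={c:np.load(c+".npz") for c in("scene","top")}
out=[]
for c in Z:
    im,d=Z[c]["im"],Z[c]["d"];C=cloud(c,d)
    x,y,z=C[...,0],C[...,1],C[...,2]
    print(c,"table z",np.median(z[(d>0)&(abs(z)<.012)&(x>.4)&(x<.8)&(abs(y)<.3)]))
    for n,(cx,cy,R,z0) in dict(scale=(.54,.17,.17,.06),block=(.59,-.18,.1,.06)).items():
        m=(d>0)&(np.hypot(x-cx,y-cy)<R)&(z>z0-.008)&(z<z0+.03 if n=="scale" else z<z0+.008)
        m=cv2.morphologyEx(m.astype(np.uint8),cv2.MORPH_OPEN,np.ones((3,3)))
        _,L,S,_=cv2.connectedComponentsWithStats(m);m=L==1+np.argmax(S[1:,4])
        q=C[m][:,:2].astype(np.float32)
        b=cv2.minAreaRect(q*1000);print(c,n,np.round(b[0],1),np.round(b[1],1),round(b[2],2),"z",np.median(z[m&(abs(z-z0)<.006)]))
    # tools
    for (cx,cy) in((.599,-.237),(.591,-.187),(.586,-.138)):
        m=(d>0)&(np.hypot(x-cx,y-cy)<.02)&(z>.068)
        for lo in(.07,.10,.13,.15):
            k=m&(z>lo)&(z<lo+.025); 
            if k.sum()>2: print(c,"tool",lo,np.round(np.median(C[k],0),4),np.round(np.ptp(C[k][:,:2],0),3))
    cam=np.array(vision.camera_params(c)["extrinsics"]);print(c,"cam pos",np.round(-cam[:3,:3].T@cam[:3,3],2))
s=Z["scene"]["im"];t=Z["top"]["im"]
a=cv2.resize(s[215:335,200:310],(400,436),interpolation=3)
a2=cv2.resize(s[170:250,290:415],(400,256),interpolation=3)
b=cv2.resize(t[130:250,215:335],(400,400),interpolation=3)
o=np.zeros((600,800,3),np.uint8);o[:436,:400]=a;o[:400,400:]=b;o[440:600,:250]=cv2.resize(a2,(250,160))
o[400:600,400:720]=cv2.resize(t[150:190,365:435],(320,200),interpolation=3)
cv2.imwrite("pics/crop1.png",o)
E
```

```text
scene table z -0.000546666616497985
scene scale [533.8 171.2] [241.7 195.5] 15.22 z 0.059409971948725604
scene block [ 591.5 -189.4] [ 62.2 161.6] 8.41 z 0.05922008473351
scene tool 0.07 [ 0.6032 -0.2417  0.0828] [0.008 0.01 ]
scene tool 0.1 [ 0.6029 -0.2415  0.1132] [0.009 0.011]
scene tool 0.13 [ 0.603  -0.2415  0.1424] [0.01  0.011]
scene tool 0.15 [ 0.6015 -0.241   0.157 ] [0.01  0.012]
scene tool 0.07 [ 0.5947 -0.192   0.0813] [0.009 0.011]
scene tool 0.1 [ 0.594  -0.1918  0.1123] [0.009 0.011]
scene tool 0.13 [ 0.5957 -0.1925  0.1462] [0.01  0.013]
scene tool 0.15 [ 0.5947 -0.1917  0.1568] [0.01  0.012]
scene tool 0.07 [ 0.5887 -0.144   0.0827] [0.012 0.015]
scene tool 0.1 [ 0.586  -0.1421  0.1098] [0.008 0.013]
scene tool 0.13 [ 0.5851 -0.1411  0.1429] [0.006 0.018]
scene tool 0.15 [ 0.5848 -0.1407  0.159 ] [0.007 0.018]
scene cam pos [ 1.05 -0.49  0.58]
top table z 0.0009586297354690999
top scale [532.5 174.5] [240.1 190.2] 15.43 z 0.06137991689234619
top block [ 590.  -186.8] [ 60.7 161.3] 8.52 z 0.060848928956303255
top tool 0.07 [ 0.5942 -0.2318  0.0843] [0.009 0.009]
top tool 0.1 [ 0.5934 -0.2316  0.1138] [0.01  0.009]
top tool 0.13 [ 0.5943 -0.2312  0.141 ] [0.01  0.008]
top tool 0.15 [ 0.5969 -0.2342  0.1602] [0.011 0.01 ]
top tool 0.07 [ 0.5881 -0.1832  0.0798] [0.008 0.008]
top tool 0.1 [ 0.587  -0.183   0.1173] [0.006 0.005]
top tool 0.13 [ 0.5866 -0.1825  0.1503] [0.013 0.012]
top tool 0.15 [ 0.5876 -0.184   0.1586] [0.012 0.012]
top tool 0.07 [ 0.5781 -0.1316  0.0863] [0.009 0.008]
top tool 0.1 [ 0.578  -0.1351  0.1079] [0.006 0.008]
top tool 0.13 [ 0.5811 -0.1368  0.1418] [0.003 0.017]
top tool 0.15 [ 0.5814 -0.1372  0.1657] [0.004 0.017]
top cam pos [0.42 0.06 1.06]
```

View pics/crop1.png

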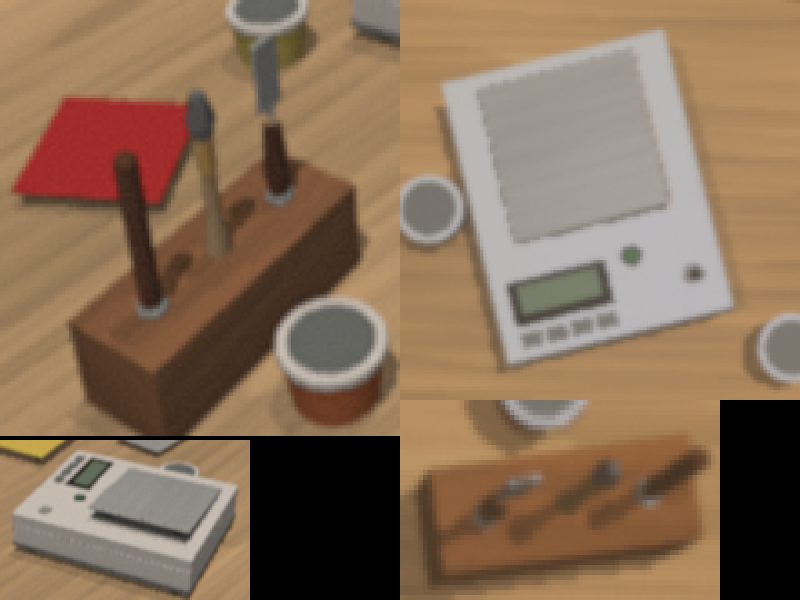

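The crop confirms two things. The stylus is the plain round-topped dark tool at scene (237,281), next to the brush and the knife with its blade. The pan meant is the grey one on the scale, standing proud on its right. I'll close the jaw and turn first.

jog_arm([
  {"xyz": [0,0,0],"spin": 0.059},
  {"xyz": [0,0,0],"spin": 0.059},
  {"xyz": [0,0,0],"spin": 0.059},
  {"xyz": [0,0,0],"spin": 0.059},
  {"xyz": [0,0,0],"spin": 0.059},
], jaw=1, force=40)

```text
time: 1.82
tcp_pos: [0.1809, 0.5982, 0.2092]
orientation: [-3.142, -0.0, 1.915]
wrist_force: [-0.0, -0.2, 0.1]
gripper_width: -0.0001
gripper_force: 0.0
```

jog_arm([
  {"xyz": [0,0,0],"spin": 0.027},
])

```text
time: 1.95
tcp_pos: [0.1809, 0.5982, 0.2092]
orientation: [-3.142, 0.0, 1.832]
wrist_force: [0.9, 0.2, 0.2]
gripper_width: 0.0001
gripper_force: 0.0
```

```bash
cat >> h.py <<'E'
from scipy.spatial.transform import Rotation as Rn
def delta(goal,yaw=None):
    s=status.read_state();R=Rn.from_euler("xyz",s["orientation"]).as_matrix()
    print("t",s["time"],"tcp",np.round(s["tcp_pos"],4),"rpy",np.round(s["orientation"],4),"F",np.round(s["wrist_force"],2),"w",s["gripper_width"],"q7",round(s["qpos"][6],2))
    print("units",np.round(R.T@(np.array(goal)-s["tcp_pos"])/.15,3), "spin",None if yaw is None else round(-(yaw-s["orientation"][2])/np.pi,4))
E
python3 - <<'E'
from h import *
yaw=.268;R=Rn.from_euler("z",yaw).as_matrix();S=np.array([.533,.174,.06])
H=S+R@[-.085,-.07,0];print("hole",H,"panright",S+R@[.04,-.05,.009])
for c in("scene","top"):
    im=np.load(c+".npz")["im"];p=proj(c,H);print(c,p)
    for w in(0,):
        u,v=np.round(p).astype(int);g=cv2.cvtColor(im,6)[v-6:v+7,u-6:u+7];k=np.unravel_index(np.argmin(g),g.shape)
        wt=np.clip(g.max()-40.-g,0,None);vv,uu=np.mgrid[v-6:v+7,u-6:u+7];q=[(wt*uu).sum()/wt.sum(),(wt*vv).sum()/wt.sum()]
        # intersect ray with z=.06
        a=P(c,q,.3)[0];b=P(c,q,.6)[0];x=a+(b-a)*(.06-a[2])/(b[2]-a[2]);print(q,"hole from pix",np.round(x,4),g.min(),g.max())
delta([.585,.136,.2],1.839)
E
```

```text
hole [0.46957053 0.08399054 0.06      ] panright [0.58481227 0.13637701 0.069     ]
scene [312.30698584 204.25226887]
[np.float64(311.17289719626166), np.float64(205.57476635514018)] hole from pix [0.4718 0.0775 0.06  ] 124 191
top [302.85881731 211.37312223]
[np.float64(302.94086021505376), np.float64(211.67921146953404)] hole from pix [0.4687 0.0837 0.06  ] 79 185
t 1.95 tcp [0.1809 0.5982 0.2092] rpy [-3.1415e+00  1.0000e-04  1.8320e+00] F [0.87 0.23 0.16] w 0.00012819779223235272 q7 -1.02
units [-3.673  1.807  0.061] spin -0.0022
```

jog_arm([
  {"xyz": [-0.33,0.163,0]},
  {"xyz": [-0.33,0.163,0]},
  {"xyz": [-0.33,0.163,0]},
  {"xyz": [-0.33,0.163,0]},
  {"xyz": [-0.33,0.163,0]},
])

```text
validation failed for argument at $.de...
```

jog_arm([
  {"xyz": [-0.33,0.163,0]},
  {"xyz": [-0.33,0.163,0]},
  {"xyz": [-0.33,0.163,0]},
  {"xyz": [-0.33,0.163,0]},
  {"xyz": [-0.33,0.163,0]},
])

```text
validation failed for argument at $.de...
```

```bash
python3 -c "
from h import *
delta([.585,.136,.1],1.839)"
```

```text
t 1.95 tcp [0.1809 0.5982 0.2092] rpy [-3.1415e+00  1.0000e-04  1.8320e+00] F [0.87 0.23 0.16] w 0.00012819779223235272 q7 -1.02
units [-3.673  1.807  0.728] spin -0.0022
```

The call was refused, probably because every row needs "spin". I'll resend with it.

jog_arm([
  {"xyz": [-0.33,0.163,0],"spin": 0},
  {"xyz": [-0.33,0.163,0],"spin": 0},
  {"xyz": [-0.33,0.163,0],"spin": 0},
  {"xyz": [-0.33,0.163,0],"spin": 0},
  {"xyz": [-0.33,0.163,0],"spin": 0},
])

```text
time: 2.58
tcp_pos: [0.3649, 0.39, 0.2095]
orientation: [3.141, -0.001, 1.836]
wrist_force: [0.1, 0.2, -0.3]
gripper_width: -0.0001
gripper_force: 0.0
```

jog_arm([
  {"xyz": [-0.33,0.163,0],"spin": 0},
  {"xyz": [-0.33,0.163,0],"spin": 0},
  {"xyz": [-0.33,0.163,0],"spin": 0},
  {"xyz": [-0.33,0.163,0],"spin": 0},
  {"xyz": [-0.33,0.163,0],"spin": 0},
])

```text
time: 3.2
tcp_pos: [0.5478, 0.1835, 0.2095]
orientation: [3.141, -0.0, 1.837]
wrist_force: [0.7, 1.2, 0.1]
gripper_width: 0.0001
gripper_force: 0.0
```

```bash
python3 -c "
from h import *
delta([.585,.136,.1],1.839)"
```

```text
t 3.2 tcp [0.5478 0.1835 0.2095] rpy [ 3.1410e+00 -4.0000e-04  1.8367e+00] F [0.73 1.19 0.05] w 8.981183855537669e-05 q7 0.01
units [-0.371  0.156  0.73 ] spin -0.0007
```

jog_arm([
  {"xyz": [-0.186,0.078,0],"spin": 0},
  {"xyz": [-0.186,0.078,0.1],"spin": 0},
  {"xyz": [0,0,0.3],"spin": 0},
  {"xyz": [0,0,0.33],"spin": 0},
  {"xyz": [0,0,0],"spin": 0},
])

```text
time: 3.82
tcp_pos: [0.581, 0.1365, 0.0961]
orientation: [-3.134, 0.0, 1.836]
wrist_force: [-1.0, -0.1, 1.1]
gripper_width: 0.0002
gripper_force: 0.0
```

jog_arm([
  {"xyz": [0,0,0.04],"spin": 0},
  {"xyz": [0,0,0.04],"spin": 0},
  {"xyz": [0,0,0.04],"spin": 0},
])

```text
time: 4.2
tcp_pos: [0.5848, 0.1373, 0.0828]
orientation: [3.139, -0.0, 1.836]
wrist_force: [0.1, -0.2, 0.5]
gripper_width: 0.0002
gripper_force: 0.0
```

jog_arm([
  {"xyz": [0,0,0.013],"spin": 0},
  {"xyz": [0,0,0.013],"spin": 0},
])

```text
time: 4.45
tcp_pos: [0.5841, 0.137, 0.0779]
orientation: [3.141, -0.0, 1.836]
wrist_force: [0.9, 0.3, 0.8]
gripper_width: -0.0001
gripper_force: 0.0
```

jog_arm([
  {"xyz": [0,0,0.013],"spin": 0},
  {"xyz": [0,0,0],"spin": 0},
])

```text
time: 4.7
tcp_pos: [0.5839, 0.137, 0.0757]
orientation: [-3.141, 0.0, 1.836]
wrist_force: [0.8, 1.0, -0.4]
gripper_width: -0.0001
gripper_force: 0.0
```

jog_arm([
  {"xyz": [0,0,0.013],"spin": 0},
  {"xyz": [0,0,0],"spin": 0},
])

```text
time: 4.95
tcp_pos: [0.5838, 0.137, 0.0737]
orientation: [-3.141, 0.0, 1.836]
wrist_force: [-0.0, 0.4, 0.1]
gripper_width: 0.0
gripper_force: 0.0
```

jog_arm([
  {"xyz": [0,0,0.013],"spin": 0},
  {"xyz": [0,0,0],"spin": 0},
])

```text
time: 5.2
tcp_pos: [0.5838, 0.137, 0.0717]
orientation: [-3.141, 0.0, 1.836]
wrist_force: [0.4, -0.4, 0.9]
gripper_width: 0.0004
gripper_force: 0.0
```

jog_arm([
  {"xyz": [0,0,0.013],"spin": 0},
  {"xyz": [0,0,0],"spin": 0},
])

```text
time: 5.45
tcp_pos: [0.5838, 0.137, 0.0698]
orientation: [-3.141, 0.0, 1.836]
wrist_force: [0.1, 0.2, 0.3]
gripper_width: 0.0001
gripper_force: 0.0
```

jog_arm([
  {"xyz": [0,0,0.01],"spin": 0},
  {"xyz": [0,0,0],"spin": 0},
])

```text
time: 5.7
tcp_pos: [0.5839, 0.137, 0.0683]
orientation: [-3.141, 0.0, 1.836]
wrist_force: [0.1, 0.0, 0.2]
gripper_width: -0.0002
gripper_force: 0.0
```

jog_arm([
  {"xyz": [0,0,0.007],"spin": 0},
  {"xyz": [0,0,0],"spin": 0},
])

```text
time: 5.95
tcp_pos: [0.5839, 0.137, 0.0673]
orientation: [-3.141, 0.0, 1.836]
wrist_force: [-0.4, 0.4, 0.1]
gripper_width: -0.0002
gripper_force: 0.0
```

```bash
python3 - <<'E'
from h import *
delta([.585,.136,.069])
im,d=vision.get_image("scene");cv2.imwrite("pics/s2.png",cv2.resize(im[120:260,270:430],(800,600)[:1]+(700,),interpolation=3)[:600])
E
```

```text
t 5.95 tcp [0.5839 0.137  0.0673] rpy [-3.1414  0.      1.8363] F [-0.35  0.4   0.06] w -0.00017300499232017033 q7 0.17
units [-0.008  0.005 -0.011] spin None
```

View pics/s2.png

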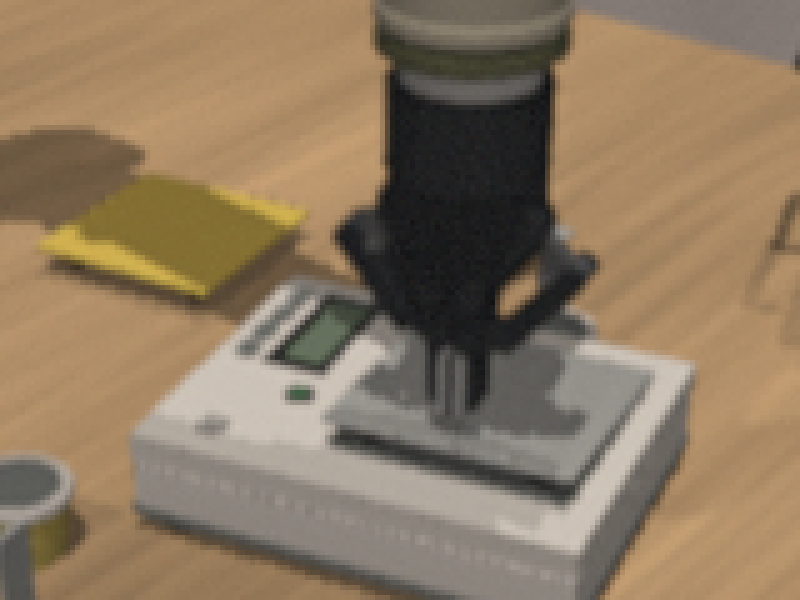

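The picture shows the fingers over the pan's right part, with tips at about scene (361,203). The pan's right edge still has a gap under it and there is no contact force. I'll check the tip against its projection.

```bash
python3 - <<'E'
from h import *
for c in("scene","top"):
    im,d=vision.get_image(c);C=cloud(c,d);x,y,z=np.moveaxis(C,2,0)
    s=status.read_state();print(c,"tcp px",proj(c,s["tcp_pos"]))
    yaw=.268;R=Rn.from_euler("z",yaw).as_matrix();S=np.array([.533,.174,0])
    L=(C-S)@R
    for ly in(-.06,-.055,-.045,-.03,0,.03,.06):
        m=(d>0)&(abs(L[...,1]-ly)<.004)&(abs(L[...,0]-.04)<.06)&(z>.05)&(z<.1)
        print(ly,m.sum(),np.round(np.percentile(L[m][:,2],[10,50,90]),4) if m.sum() else 0)
    m=(d>0)&(np.hypot(x-s["tcp_pos"][0],y-s["tcp_pos"][1])<.03)&(z>.07)
    g=C[m];k=np.argsort(g[:,2])[:5];print("low pts",np.round(np.percentile(g[:,2],[1,5,20,50]),3))
    m=(d>0)&(np.hypot(x-s["tcp_pos"][0],y-s["tcp_pos"][1])<.04)&(z>.09)&(z<.16);print("finger xy med",np.median(C[m],0))
E
```

```text
scene tcp px [360.44765321 209.26666169]
-0.06 216 [0.0615 0.0651 0.094 ]
-0.055 160 [0.0625 0.0771 0.0793]
-0.045 71 [0.0757 0.0771 0.0785]
-0.03 56 [0.0748 0.0762 0.0769]
0 46 [0.0726 0.0731 0.0741]
0.03 44 [0.0698 0.0709 0.0724]
0.06 22 [0.0673 0.0685 0.0696]
low pts [0.075 0.077 0.109 0.171]
finger xy med [0.58739834 0.12666491 0.13994151]
top tcp px [284.4972591  169.31352683]
-0.06 0 0
-0.055 0 0
-0.045 0 0
-0.03 0 0
0 0 0
0.03 0 0
0.06 0 0
low pts [0.486 0.489 0.493 0.495]
finger xy med [nan nan nan]
  return _methods._mean(a, axis=axis, dtype=dtype,
  ret = um.true_divide(
```

The fingertips show about 6 px above the reported TCP, so they are still just above the pan, which is still at 77 mm. I'll keep going down in small steps until there is force.

jog_arm([
  {"xyz": [0,0,0.013],"spin": 0},
  {"xyz": [0,0,0],"spin": 0},
])

```text
time: 6.35
tcp_pos: [0.5838, 0.1369, 0.0652]
orientation: [-3.141, 0.0, 1.836]
wrist_force: [-0.2, 0.2, -0.1]
gripper_width: 0.0
gripper_force: 0.0
```

jog_arm([
  {"xyz": [0,0,0.013],"spin": 0},
  {"xyz": [0,0,0],"spin": 0},
])

```text
time: 6.6
tcp_pos: [0.5838, 0.1369, 0.0633]
orientation: [-3.141, 0.0, 1.836]
wrist_force: [-0.2, 0.2, 0.9]
gripper_width: -0.0003
gripper_force: 0.0
```

jog_arm([
  {"xyz": [0,0,0.013],"spin": 0},
  {"xyz": [0,0,0],"spin": 0},
])

```text
time: 6.85
tcp_pos: [0.5838, 0.1369, 0.0614]
orientation: [-3.141, 0.0, 1.836]
wrist_force: [-0.5, -0.1, 0.1]
gripper_width: -0.0001
gripper_force: 0.0
```

```bash
python3 - <<'E'
from h import *
im,d=vision.get_image("scene");C=cloud("scene",d)
s=status.read_state();p=proj("scene",s["tcp_pos"]);print(p)
for v in range(186,216,2): print(v,[(u,*np.round(C[v,u],3)) for u in (356,360,364)],im[v,[356,360,364]].mean(1).astype(int))
cr=cv2.resize(im[160:240,310:417],(800,598),interpolation=3)
cv2.circle(cr,(int((p[0]-310)*7.48),int((p[1]-160)*7.48)),6,(0,0,255),2)
cv2.imwrite("pics/s3.png",cr)
E
```

```text
[360.3458356  211.26667327]
186 [(356, np.float64(0.579), np.float64(0.122), np.float64(0.138)), (360, np.float64(0.58), np.float64(0.137), np.float64(0.132)), (364, np.float64(0.6), np.float64(0.125), np.float64(0.144))] [30 25 28]
188 [(356, np.float64(0.58), np.float64(0.121), np.float64(0.133)), (360, np.float64(0.582), np.float64(0.134), np.float64(0.129)), (364, np.float64(0.599), np.float64(0.127), np.float64(0.138))] [29 27 30]
190 [(356, np.float64(0.581), np.float64(0.121), np.float64(0.128)), (360, np.float64(0.585), np.float64(0.131), np.float64(0.126)), (364, np.float64(0.599), np.float64(0.127), np.float64(0.133))] [33 28 35]
192 [(356, np.float64(0.581), np.float64(0.121), np.float64(0.123)), (360, np.float64(0.586), np.float64(0.13), np.float64(0.121)), (364, np.float64(1.048), np.float64(-0.493), np.float64(0.576))] [40 53 30]
194 [(356, np.float64(0.577), np.float64(0.125), np.float64(0.114)), (360, np.float64(0.589), np.float64(0.126), np.float64(0.119)), (364, np.float64(0.596), np.float64(0.133), np.float64(0.118))] [45 69 29]
196 [(356, np.float64(0.577), np.flo
[... 1346 characters left out ...]
 np.float64(0.597), np.float64(0.134), np.float64(0.078))] [134 119 123]
210 [(356, np.float64(0.585), np.float64(0.118), np.float64(0.075)), (360, np.float64(0.593), np.float64(0.122), np.float64(0.076)), (364, np.float64(0.603), np.float64(0.125), np.float64(0.08))] [ 70 107 123]
212 [(356, np.float64(0.579), np.float64(0.126), np.float64(0.063)), (360, np.float64(0.586), np.float64(0.132), np.float64(0.063)), (364, np.float64(0.605), np.float64(0.123), np.float64(0.075))] [65 53 69]
214 [(356, np.float64(0.583), np.float64(0.121), np.float64(0.061)), (360, np.float64(0.593), np.float64(0.124), np.float64(0.064)), (364, np.float64(0.601), np.float64(0.13), np.float64(0.064))] [122  79  64]
```

View pics/s3.png

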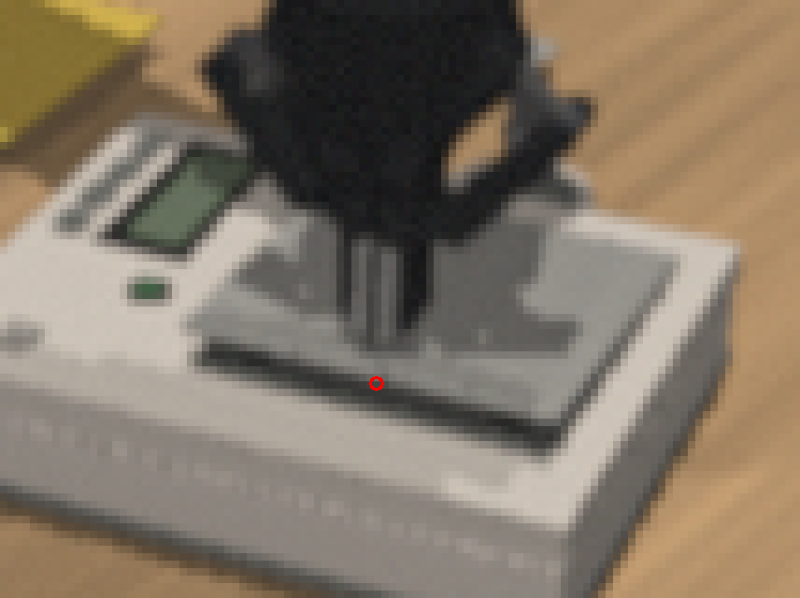

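The fingertips are really about 25 mm above the reported TCP z: the front-face bottom reads about 0.086. The lateral position agrees. I'll go down to first contact.

jog_arm([
  {"xyz": [0,0,0.02],"spin": 0},
  {"xyz": [0,0,0],"spin": 0},
])

```text
time: 7.15
tcp_pos: [0.5837, 0.137, 0.0582]
orientation: [-3.141, 0.0, 1.836]
wrist_force: [0.2, 1.1, 0.4]
gripper_width: 0.0
gripper_force: 0.0
```

jog_arm([
  {"xyz": [0,0,0.013],"spin": 0},
  {"xyz": [0,0,0],"spin": 0},
])

```text
time: 7.4
tcp_pos: [0.5841, 0.137, 0.0567]
orientation: [3.141, 0.0, 1.836]
wrist_force: [-0.2, -0.2, 0.7]
gripper_width: -0.0
gripper_force: 0.4
```

jog_arm([
  {"xyz": [0,0,0.01],"spin": 0},
  {"xyz": [0,0,0],"spin": 0},
])

```text
time: 7.65
tcp_pos: [0.5842, 0.1371, 0.0554]
orientation: [3.141, -0.0, 1.836]
wrist_force: [-0.8, 0.2, 0.5]
gripper_width: 0.0002
gripper_force: 0.2
```

jog_arm([
  {"xyz": [0,0,0.01],"spin": 0},
  {"xyz": [0,0,0],"spin": 0},
])

```text
time: 7.9
tcp_pos: [0.5835, 0.1369, 0.0531]
orientation: [-3.141, 0.0, 1.836]
wrist_force: [-0.3, -0.3, -0.4]
gripper_width: -0.0002
gripper_force: 0.0
```

```bash
cat >> h.py <<'E'
def panz():
    im,d=vision.get_image("scene");C=cloud("scene",d)
    R=Rn.from_euler("z",.268).as_matrix();L=(C-[.533,.174,0])@R
    for ly in(-.055,-.045,-.03,0,.03,.06):
        m=(d>0)&(abs(L[...,1]-ly)<.004)&(abs(L[...,0]-.04)<.06)&(L[...,2]>.05)&(L[...,2]<.1)
        print(ly,m.sum(),np.round(np.percentile(L[m][:,2],[10,50,90]),4) if m.sum() else 0)
    return im,d,C
E
python3 - <<'E'
from h import *
im,d,C=panz()
for v in range(200,216,1): print(v,np.round(C[v,360],3),im[v,360].mean().astype(int))
E
```

```text
-0.055 127 [0.0674 0.0691 0.0935]
-0.045 77 [0.0677 0.0685 0.0701]
-0.03 63 [0.0671 0.0683 0.0698]
0 54 [0.0673 0.0686 0.0697]
0.03 34 [0.0674 0.0685 0.0695]
0.06 23 [0.0675 0.0686 0.0695]
200 [0.59  0.126 0.102] 78
201 [0.588 0.128 0.097] 82
202 [0.589 0.127 0.095] 87
203 [0.589 0.127 0.093] 91
204 [0.592 0.124 0.092] 93
205 [0.591 0.125 0.088] 92
206 [0.591 0.126 0.085] 93
207 [0.588 0.129 0.08 ] 89
208 [0.591 0.126 0.079] 83
209 [0.583 0.136 0.068] 78
210 [0.585 0.133 0.068] 91
211 [0.588 0.13  0.068] 116
212 [0.591 0.126 0.068] 131
213 [0.595 0.121 0.069] 126
214 [0.595 0.121 0.067] 105
215 [0.593 0.123 0.062] 114
```

The pan is now level: 68.5 mm on both left and right. I'll lift and go over the stylus at (0.598,-0.237), with the tool y across the block so that the fingers miss the brush.

jog_arm([
  {"xyz": [0,0,-0.2],"spin": 0},
  {"xyz": [0,0,-0.39],"spin": 0.019},
  {"xyz": [0,0,-0.39],"spin": 0.019},
  {"xyz": [-0.354,-0.039,0],"spin": 0},
  {"xyz": [-0.354,-0.039,0],"spin": 0},
])

```text
time: 8.57
tcp_pos: [0.5881, 0.0297, 0.2013]
orientation: [3.14, -0.0, 1.719]
wrist_force: [1.2, -0.2, -1.0]
gripper_width: -0.0001
gripper_force: 0.0
```

jog_arm([
  {"xyz": [-0.354,-0.039,0],"spin": 0},
  {"xyz": [-0.354,-0.039,0],"spin": 0},
  {"xyz": [-0.354,-0.039,0],"spin": 0},
  {"xyz": [-0.354,-0.039,0],"spin": 0},
  {"xyz": [-0.354,-0.039,0],"spin": 0},
], jaw=0.5)

```text
time: 9.2
tcp_pos: [0.5974, -0.2381, 0.2004]
orientation: [-3.141, -0.0, 1.717]
wrist_force: [0.6, -0.0, 0.5]
gripper_width: 0.0423
gripper_force: 0.0
```

jog_arm([
  {"xyz": [0,0,0],"spin": 0},
])

```text
time: 9.32
tcp_pos: [0.5952, -0.2433, 0.2003]
orientation: [-3.139, 0.003, 1.708]
wrist_force: [-0.0, -0.2, 0.3]
gripper_width: 0.0428
gripper_force: 0.0
```

```bash
python3 - <<'E'
from h import *
delta([.598,-.237,.080],1.718)
im,d=vision.get_image("scene");s=status.read_state()["tcp_pos"]
print(proj("scene",s),proj("scene",s+[0,0,.023]))
cv2.imwrite("pics/s4.png",cv2.resize(im[150:330,160:320],(533,600),interpolation=3))
panz()
E
```

```text
t 9.325 tcp [ 0.5952 -0.2433  0.2003] rpy [-3.1395e+00  2.9000e-03  1.7080e+00] F [-0.05 -0.22  0.34] w 0.04284498777070972 q7 0.69
units [0.041 0.026 0.802] spin -0.0032
[228.73143498 238.76503386] [226.59781031 227.41932169]
-0.055 79 [0.0674 0.0683 0.0695]
-0.045 80 [0.0675 0.0685 0.0696]
-0.03 80 [0.0671 0.0682 0.0693]
0 77 [0.0674 0.0682 0.0694]
0.03 71 [0.0672 0.0684 0.0696]
0.06 46 [0.0668 0.0681 0.0691]
```

View pics/s4.png

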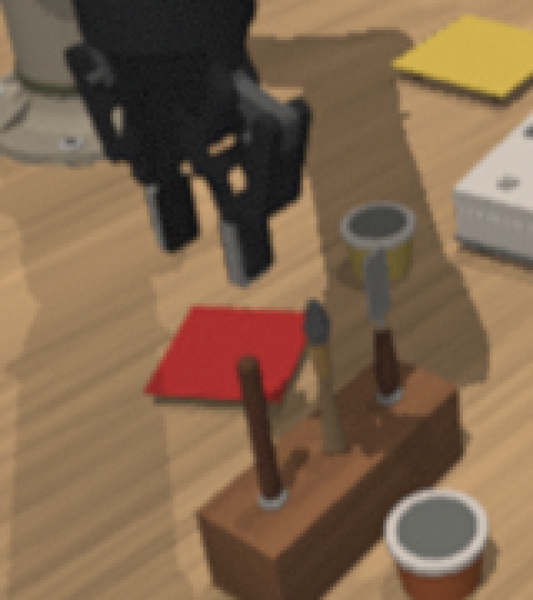

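The picture shows the half-open fingers behind and above the stylus, whose top is at scene (235,258). The pan reads level. I'll settle, centre, lower partway and check again.

jog_arm([
  {"xyz": [0,0,0],"spin": 0},
  {"xyz": [0,0,0],"spin": 0},
])

```text
time: 9.68
tcp_pos: [0.5981, -0.2349, 0.2006]
orientation: [3.141, -0.001, 1.719]
wrist_force: [0.1, -0.3, -1.0]
gripper_width: 0.0425
gripper_force: 0.0
```

```bash
python3 - <<'E'
from h import *
delta([.598,-.237,.080],1.718)
im,d=vision.get_image("scene");C=cloud("scene",d);s=status.read_state()["tcp_pos"]
x,y,z=np.moveaxis(C,2,0)
R=Rn.from_euler("z",1.717-np.pi/2).as_matrix();L=(C-[s[0],s[1],0])@R
m=(d>0)&(np.hypot(x-s[0],y-s[1])<.07)&(z>.17)&(z<.26)
for lo in np.arange(.2,.26,.01):
    k=m&(abs(z-lo)<.005)
    if k.sum()>4:
        q=L[k];a=q[q[:,0]<0];b=q[q[:,0]>0]
        print(round(lo,2),[ (len(g),np.round(np.percentile(g[:,:2],[3,97],axis=0),3).tolist()) for g in(a,b) if len(g)>2])
print("lowest",np.percentile(z[m],[.5,2]))
E
```

```text
t 9.675 tcp [ 0.5981 -0.2349  0.2006] rpy [ 3.1415e+00 -7.0000e-04  1.7194e+00] F [ 0.08 -0.31 -1.02] w 0.042461282564639255 q7 0.68
units [-0.014 -0.003  0.804] spin 0.0005
0.22 [(5, [[-0.021, -0.007], [-0.02, 0.003]]), (3, [[0.028, -0.007], [0.029, -0.0]])]
0.23 [(65, [[-0.026, -0.013], [-0.019, 0.008]]), (43, [[0.024, -0.013], [0.035, 0.006]])]
0.24 [(77, [[-0.031, -0.012], [-0.019, 0.009]]), (82, [[0.023, -0.012], [0.037, 0.005]])]
0.25 [(73, [[-0.027, -0.012], [-0.019, 0.009]]), (80, [[0.024, -0.012], [0.037, 0.005]])]
lowest [0.22453075 0.22562698]
```

jog_arm([
  {"xyz": [-0.02,-0.005,0.15],"spin": 0},
  {"xyz": [0,0,0.2],"spin": 0},
  {"xyz": [0,0,0.2],"spin": 0},
  {"xyz": [0,0,0.15],"spin": 0},
  {"xyz": [0,0,0.1],"spin": 0},
])

```text
time: 10.35
tcp_pos: [0.5971, -0.2388, 0.0796]
orientation: [-3.141, -0.001, 1.718]
wrist_force: [-0.1, 1.1, -0.5]
gripper_width: 0.0429
gripper_force: 0.0
```

jog_arm([
  {"xyz": [0,0,0],"spin": 0},
  {"xyz": [0,0,0],"spin": 0},
])

```text
time: 10.6
tcp_pos: [0.5979, -0.24, 0.0817]
orientation: [3.14, 0.001, 1.717]
wrist_force: [0.0, 0.2, 0.6]
gripper_width: 0.0427
gripper_force: 0.0
```

```bash
python3 - <<'E'
from h import *
delta([.598,-.237,.080],1.718)
im,d=vision.get_image("scene")
cv2.imwrite("pics/s5.png",cv2.resize(im[210:330,190:310],(600,600),interpolation=3))
E
```

```text
t 10.6 tcp [ 0.5979 -0.24    0.0817] rpy [3.1403e+00 8.0000e-04 1.7171e+00] F [0.04 0.25 0.63] w 0.04267419999787438 q7 0.73
units [0.02  0.004 0.012] spin -0.0003
```

View pics/s5.png

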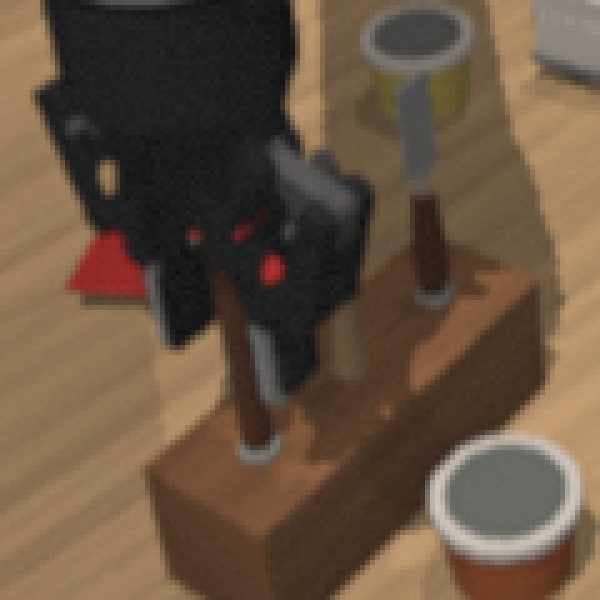

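The stylus handle (crop 235,350) stands between the fingers, and the brush is clear behind them. I'll nudge and close.

jog_arm([
  {"xyz": [0.012,0,0],"spin": 0},
  {"xyz": [0,0,0],"spin": 0},
  {"xyz": [0,0,0],"spin": 0},
  {"xyz": [0,0,0],"spin": 0},
  {"xyz": [0,0,0],"spin": 0},
], jaw=1, force=60)

```text
time: 11.28
tcp_pos: [0.5974, -0.238, 0.0814]
orientation: [3.141, 0.0, 1.717]
wrist_force: [0.1, 1.3, 5.3]
gripper_width: 0.0104
gripper_force: 58.4
```

jog_arm([
  {"xyz": [0,0,0],"spin": 0},
  {"xyz": [0,0,0],"spin": 0},
])

```text
time: 11.52
tcp_pos: [0.5974, -0.238, 0.0813]
orientation: [3.141, 0.0, 1.717]
wrist_force: [-0.8, 1.1, 6.1]
gripper_width: 0.0103
gripper_force: 58.4
```

Gripped. Lift straight up, step back off the block and head to the scale.

jog_arm([
  {"xyz": [0,0,-0.1],"spin": 0},
  {"xyz": [0,0,-0.2],"spin": 0},
  {"xyz": [0,0,-0.25],"spin": 0},
  {"xyz": [0,0,-0.25],"spin": 0},
  {"xyz": [0,0,0],"spin": 0},
])

```text
time: 12.15
tcp_pos: [0.5984, -0.2394, 0.205]
orientation: [3.136, 0.003, 1.716]
wrist_force: [0.6, 0.3, -1.4]
gripper_width: 0.0104
gripper_force: 58.5
```

jog_arm([
  {"xyz": [0,-0.2,0],"spin": 0},
  {"xyz": [0,-0.3,0],"spin": 0},
  {"xyz": [0,-0.3,0],"spin": 0},
  {"xyz": [0.2,0.02,0],"spin": 0},
  {"xyz": [0.35,0.043,0],"spin": 0},
])

```text
time: 12.78
tcp_pos: [0.4742, -0.1736, 0.2004]
orientation: [-3.141, 0.0, 1.712]
wrist_force: [0.8, 1.1, -0.6]
gripper_width: 0.0105
gripper_force: 58.6
```

jog_arm([
  {"xyz": [0.35,0.043,0],"spin": 0},
  {"xyz": [0.35,0.043,0],"spin": 0},
  {"xyz": [0.35,0.043,0],"spin": 0},
  {"xyz": [0.3,0.043,0],"spin": 0},
  {"xyz": [0.2,0.02,0],"spin": 0},
])

```text
time: 13.4
tcp_pos: [0.4694, 0.0641, 0.2002]
orientation: [-3.141, -0.0, 1.719]
wrist_force: [0.1, -1.1, -0.0]
gripper_width: 0.0103
gripper_force: 58.6
```

jog_arm([
  {"xyz": [0,0,0],"spin": 0},
  {"xyz": [0,0,0],"spin": 0},
  {"xyz": [0,0,0],"spin": 0},
])

```text
time: 13.78
tcp_pos: [0.4703, 0.0603, 0.2005]
orientation: [-3.141, 0.0, 1.715]
wrist_force: [-0.4, -1.1, 0.1]
gripper_width: 0.0104
gripper_force: 58.6
```

```bash
python3 - <<'E'
from h import *
delta([.4695,.084,.2])
im,d=vision.get_image("scene");np.savez("s6",im=im,d=d);s=status.read_state()["tcp_pos"]
print("tip expected",proj("scene",[s[0],s[1],s[2]-.067]),"hole",proj("scene",[.4695,.084,.06]))
cv2.imwrite("pics/s6.png",cv2.resize(im[110:230,260:380],(600,600),interpolation=3))
E
```

```text
t 13.775 tcp [0.4703 0.0603 0.2005] rpy [-3.1413e+00  3.0000e-04  1.7146e+00] F [-0.35 -1.07  0.1 ] w 0.010422116215281258 q7 -0.02
units [0.157 0.018 0.004] spin None
tip expected [304.83316204 182.65470493] hole [312.28977518 204.24117308]
```

View pics/s6.png

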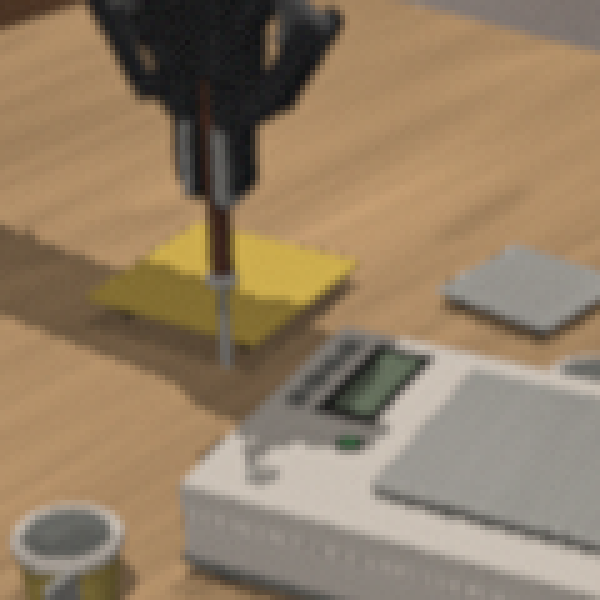

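The stylus tip is at scene (305,183.4), as predicted to within 1 px. The hole is at about (312.4,205.2). I'll move over the hole and lower the tip to about 8 mm above it.

jog_arm([
  {"xyz": [0.08,0.008,0],"spin": 0},
  {"xyz": [0.077,0.008,0.1],"spin": 0},
  {"xyz": [0,0,0.2],"spin": 0},
  {"xyz": [0,0,0.137],"spin": 0},
  {"xyz": [0,0,0],"spin": 0},
])

```text
time: 14.45
tcp_pos: [0.4674, 0.0858, 0.1328]
orientation: [-3.137, 0.001, 1.718]
wrist_force: [-0.1, -0.3, 0.2]
gripper_width: 0.0104
gripper_force: 58.6
```

jog_arm([
  {"xyz": [0,0,0],"spin": 0},
  {"xyz": [0,0,0],"spin": 0},
])

```text
time: 14.7
tcp_pos: [0.4698, 0.0857, 0.1359]
orientation: [3.14, -0.0, 1.717]
wrist_force: [0.3, 0.2, -0.3]
gripper_width: 0.0105
gripper_force: 58.6
```

```bash
python3 - <<'E'
from h import *
delta([.4692,.084,.135])
im,d=vision.get_image("scene");s=status.read_state()["tcp_pos"]
print("tip expected",proj("scene",[s[0],s[1],s[2]-.067]),"hole",proj("scene",[.4692,.084,.06]))
a=cv2.resize(im[185:217,296:328],(384,384),interpolation=0)
z=np.load("scene.npz")["im"];b=cv2.resize(z[185:217,296:328],(384,384),interpolation=0)
cv2.imwrite("pics/s7.png",np.hstack([a,b]))
E
```

```text
t 14.7 tcp [0.4698 0.0857 0.1359] rpy [ 3.1401e+00 -3.0000e-04  1.7171e+00] F [ 0.32  0.15 -0.29] w 0.01051911687061524 q7 -0.05
units [-0.011 -0.006  0.006] spin None
tip expected [312.68998651 201.08721794] hole [312.2057458  204.20030715]
```

View pics/s7.png

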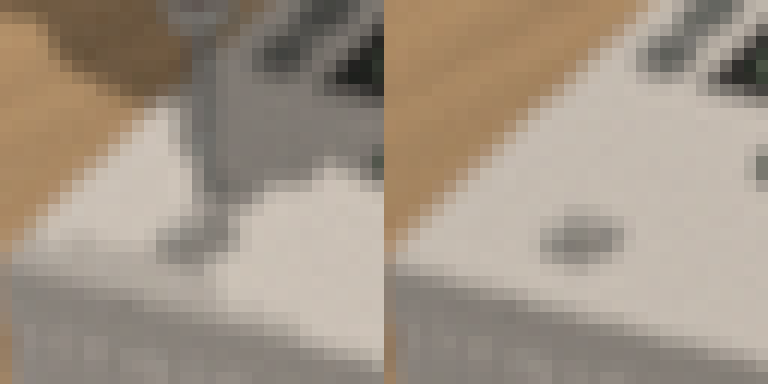

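The tip is at about scene (313.3,201.6) and the hole at about (311.9,204.6). After allowing for the height, the tip is about 1 px to the right. I'll shift slightly and lower, then go by force.

jog_arm([
  {"xyz": [-0.007,-0.009,0.02],"spin": 0},
  {"xyz": [0,0,0],"spin": 0},
  {"xyz": [0,0,0],"spin": 0},
  {"xyz": [0,0,0],"spin": 0},
])

```text
time: 15.25
tcp_pos: [0.468, 0.0842, 0.1321]
orientation: [3.142, -0.0, 1.717]
wrist_force: [0.3, -0.8, -0.7]
gripper_width: 0.0105
gripper_force: 58.6
```

```bash
python3 - <<'E'
from h import *
ims=[];ss=[]
for i in range(10):
    im,d=vision.get_image("scene");ims.append(im.astype(float));ss.append(status.read_state()["tcp_pos"])
ss=np.array(ss);print("tcp",ss.mean(0),ss.std(0));s=ss.mean(0)
g=np.mean(ims,0).mean(2);g0=np.load("scene.npz")["im"].mean(2)
print("tip exp",proj("scene",[s[0],s[1],s[2]-.067]),"hole exp",proj("scene",[.4692,.084,.06]))
print("now");print(g[196:210,304:322].astype(int));print("before");print(g0[200:210,304:322].astype(int))
E
```

```text
tcp [0.46802147 0.084153   0.13208979] [2.19920937e-05 1.89222065e-05 2.08468757e-05]
tip exp [311.85154935 202.33986978] hole exp [312.2057458  204.20030715]
now
[[135 147 169 187 190 170 138 115 108 121 123 121 121 121 121 121 121 120]
 [147 168 185 192 193 186 164 127 113 137 130 121 121 121 121 120 120 121]
 [168 185 192 192 193 194 183 138 114 136 131 122 120 120 119 119 118 126]
 [187 192 192 191 191 194 187 142 108 112 119 120 121 125 126 126 125 139]
 [192 192 191 191 191 194 186 140 105 102 114 118 126 151 160 159 158 165]
 [192 192 191 191 192 194 186 142 106 104 121 126 139 175 189 189 188 188]
 [192 191 191 191 192 193 186 145 108 112 144 156 164 186 193 193 193 192]
 [191 192 192 192 191 184 175 140 108 114 151 170 184 192 192 191 191 191]
 [188 191 190 191 186 164 153 131 108 107 130 156 184 191 192 191 191 191]
 [178 181 181 182 175 144 131 121 110 115 134 162 185 192 192 191 191 190]
 [169 168 169 170 165 148 137 132 135 152 167 183 191 192 191 191 191 191]
 [165 166 167 167 167 164 160 157 168 183 190 193 192 191 191 191 191 191]
 [158 161 164 166 168 168 168 169 176
[... 171 characters left out ...]
186 186 186 185 184 185]
 [187 186 185 185 187 185 186 185 185 186 187 188 186 186 187 186 187 186]
 [186 186 187 187 186 187 183 172 172 175 181 185 186 185 186 186 186 185]
 [185 185 186 187 185 177 172 152 151 158 161 171 182 187 186 185 184 187]
 [185 187 186 186 183 163 150 133 133 138 133 150 177 187 186 186 186 185]
 [186 185 187 186 180 150 134 122 124 129 134 156 181 186 187 187 186 186]
 [188 187 186 186 184 164 151 141 140 152 163 177 186 186 186 185 186 186]
 [185 186 187 188 188 183 180 171 168 178 183 185 186 186 186 186 187 185]
 [171 178 183 185 187 188 188 184 185 187 188 189 187 186 185 186 186 185]
 [146 153 158 167 177 181 184 186 187 188 186 186 186 186 186 186 185 186]]
```

The pin is now centred on the hole in columns (about 312 for both). I'll descend by feel.

jog_arm([
  {"xyz": [0,0,0.02],"spin": 0},
  {"xyz": [0,0,0],"spin": 0},
  {"xyz": [0,0,0],"spin": 0},
])

```text
time: 16.12
tcp_pos: [0.468, 0.0841, 0.129]
orientation: [-3.141, 0.0, 1.717]
wrist_force: [0.1, -0.0, -0.5]
gripper_width: 0.0101
gripper_force: 58.6
```

jog_arm([
  {"xyz": [0,0,0.01],"spin": 0},
  {"xyz": [0,0,0],"spin": 0},
  {"xyz": [0,0,0],"spin": 0},
])

```text
time: 16.5
tcp_pos: [0.468, 0.0841, 0.1276]
orientation: [-3.142, 0.0, 1.717]
wrist_force: [-0.1, -0.3, -0.2]
gripper_width: 0.0103
gripper_force: 58.6
```

jog_arm([
  {"xyz": [0,0,0.01],"spin": 0},
  {"xyz": [0,0,0],"spin": 0},
  {"xyz": [0,0,0],"spin": 0},
])

```text
time: 16.88
tcp_pos: [0.468, 0.0841, 0.1261]
orientation: [-3.142, 0.0, 1.717]
wrist_force: [0.4, 0.1, 0.0]
gripper_width: 0.0109
gripper_force: 58.6
```

jog_arm([
  {"xyz": [0,0,0.01],"spin": 0},
  {"xyz": [0,0,0],"spin": 0},
  {"xyz": [0,0,0],"spin": 0},
])

```text
time: 17.25
tcp_pos: [0.468, 0.0841, 0.1246]
orientation: [-3.141, 0.0, 1.717]
wrist_force: [0.2, -0.6, 0.0]
gripper_width: 0.0102
gripper_force: 58.6
```

jog_arm([
  {"xyz": [0,0,0.01],"spin": 0},
  {"xyz": [0,0,0],"spin": 0},
  {"xyz": [0,0,0],"spin": 0},
])

```text
time: 17.62
tcp_pos: [0.468, 0.0841, 0.1231]
orientation: [-3.142, 0.0, 1.717]
wrist_force: [-0.8, -0.8, -1.2]
gripper_width: 0.0104
gripper_force: 58.6
```

jog_arm([
  {"xyz": [0,0,0.01],"spin": 0},
  {"xyz": [0,0,0],"spin": 0},
  {"xyz": [0,0,0],"spin": 0},
])

```text
time: 18.0
tcp_pos: [0.468, 0.0841, 0.1216]
orientation: [-3.142, 0.0, 1.717]
wrist_force: [0.4, 0.4, 0.5]
gripper_width: 0.0101
gripper_force: 58.6
```

jog_arm([
  {"xyz": [0,0,0.01],"spin": 0},
  {"xyz": [0,0,0],"spin": 0},
  {"xyz": [0,0,0],"spin": 0},
])

```text
time: 18.38
tcp_pos: [0.468, 0.0841, 0.12]
orientation: [-3.141, 0.0, 1.717]
wrist_force: [-0.5, 0.5, -0.9]
gripper_width: 0.0106
gripper_force: 58.6
```

jog_arm([
  {"xyz": [0,0,0.01],"spin": 0},
  {"xyz": [0,0,0],"spin": 0},
  {"xyz": [0,0,0],"spin": 0},
])

```text
time: 18.75
tcp_pos: [0.468, 0.0841, 0.1186]
orientation: [-3.141, 0.0, 1.717]
wrist_force: [0.1, -0.0, -0.8]
gripper_width: 0.0106
gripper_force: 58.6
```

jog_arm([
  {"xyz": [0,0,0.01],"spin": 0},
  {"xyz": [0,0,0],"spin": 0},
  {"xyz": [0,0,0],"spin": 0},
])

```text
time: 19.12
tcp_pos: [0.4681, 0.0842, 0.1173]
orientation: [3.141, -0.0, 1.717]
wrist_force: [0.7, -0.0, 2.0]
gripper_width: 0.0104
gripper_force: 58.8
```

jog_arm([
  {"xyz": [0,0,0.007],"spin": 0},
  {"xyz": [0,0,0],"spin": 0},
  {"xyz": [0,0,0],"spin": 0},
])

```text
time: 19.5
tcp_pos: [0.4681, 0.0842, 0.1161]
orientation: [3.141, -0.0, 1.717]
wrist_force: [0.8, -0.5, 2.0]
gripper_width: 0.0101
gripper_force: 58.8
```

jog_arm([
  {"xyz": [0,0,0.007],"spin": 0},
  {"xyz": [0,0,0],"spin": 0},
  {"xyz": [0,0,0],"spin": 0},
])

```text
time: 19.88
tcp_pos: [0.4681, 0.0842, 0.1151]
orientation: [3.141, -0.0, 1.717]
wrist_force: [0.4, 0.6, 2.4]
gripper_width: 0.0109
gripper_force: 58.9
```

There is contact at 2 N, right where the button should be. I'll press it fully down.

jog_arm([
  {"xyz": [0,0,0.007],"spin": 0},
  {"xyz": [0,0,0],"spin": 0},
  {"xyz": [0,0,0],"spin": 0},
])

```text
time: 20.25
tcp_pos: [0.4682, 0.0842, 0.114]
orientation: [3.141, 0.0, 1.717]
wrist_force: [0.5, 0.8, 2.8]
gripper_width: 0.0108
gripper_force: 58.9
```

jog_arm([
  {"xyz": [0,0,0.007],"spin": 0},
  {"xyz": [0,0,0],"spin": 0},
  {"xyz": [0,0,0],"spin": 0},
])

```text
time: 20.62
tcp_pos: [0.4682, 0.0842, 0.1131]
orientation: [3.141, -0.0, 1.717]
wrist_force: [0.1, -1.1, 5.9]
gripper_width: 0.0105
gripper_force: 59.4
```

jog_arm([
  {"xyz": [0,0,0.007],"spin": 0},
  {"xyz": [0,0,0],"spin": 0},
  {"xyz": [0,0,0],"spin": 0},
])

```text
time: 21.0
tcp_pos: [0.4686, 0.0843, 0.1127]
orientation: [3.14, -0.0, 1.717]
wrist_force: [-2.6, -1.1, 11.9]
gripper_width: 0.0106
gripper_force: 60.1
```

The button has bottomed: the force rose from 2.8 N to 12 N over about 1 mm. Final check.

jog_arm([
  {"xyz": [0,0,0],"spin": 0},
  {"xyz": [0,0,0],"spin": 0},
  {"xyz": [0,0,0],"spin": 0},
  {"xyz": [0,0,0],"spin": 0},
])

```text
time: 21.5
tcp_pos: [0.4685, 0.0843, 0.1127]
orientation: [3.14, -0.0, 1.717]
wrist_force: [-1.6, -0.9, 11.5]
gripper_width: 0.0105
gripper_force: 60.1
```

```bash
python3 - <<'E'
from h import *
im,d,C=panz();delta([.468,.084,.113])
cv2.imwrite("pics/s8.png",im)
E
```

```text
-0.055 86 [0.0672 0.0684 0.0695]
-0.045 86 [0.0671 0.0685 0.0698]
-0.03 78 [0.0672 0.0683 0.0694]
0 83 [0.0674 0.0684 0.0694]
0.03 73 [0.0673 0.0684 0.0698]
0.06 48 [0.0671 0.0684 0.0694]
t 21.55 tcp [0.4685 0.0843 0.1127] rpy [ 3.1404e+00 -5.0000e-04  1.7168e+00] F [-1.31 -0.27 11.26] w 0.010482241661591707 q7 -0.03
units [-0.001 -0.004 -0.002] spin None
```

View pics/s8.png

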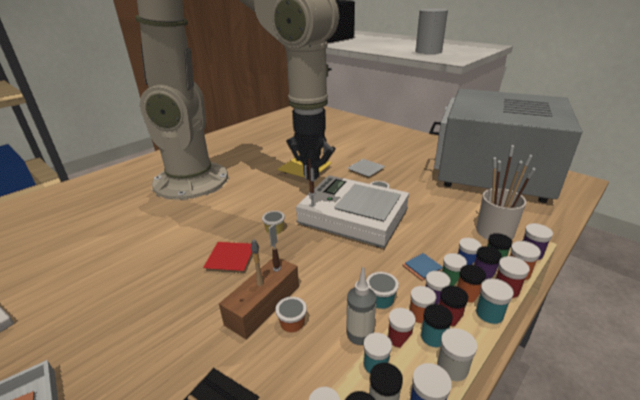

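The stylus is in the hole at (312,205), the pan is level and untouched, and the brush, knife, pots and bottle are where they were. Handing in.

```bash
python3 -c "
from h import *
print(r.job_done())"
```

```text
the job is handed in; nothing more can be done
None
```

I handed the job in at about 21.6 s: the pan reads level at home height, and the gripped stylus holds the calibration button against its stop with about 11 N; nothing touches the pan, and the other things look undisturbed.

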